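# Stack brass spacers and seat a lens cell on them

## Task

Raise the lens on the pedestal with the blue ring: stack the three brass discs flat and centred on it, the large one first, then the medium, then the small, and after letting go of each disc press firmly down on its top with the fingertips, to feel that it lies flat, before you add the next. Last, set the black lens cell flat and centred on the small disc, the same way up as it lies now. Lower everything into place rather than dropping it, and leave the white discs and the roll of tape where they are.

Things in the scene. Friction and masses are not known exactly. Their poses are not given: they have to be found in the camera images.
- brass_large: the large brass disc (a spacer with a dark bore mark and three small hole marks on its flat top), 60 mm diameter, 12 mm thick, about 0.27 kg; loose, lying flat on the bench; grasp it by its rim from above. Origin: centre of its underside, z up.
- brass_medium: the medium brass disc (a spacer with a dark bore mark and three small hole marks on its flat top), 50 mm diameter, 12 mm thick, about 0.19 kg; loose, lying flat on the bench; grasp it by its rim from above. Origin: centre of its underside, z up.
- brass_small: the small brass disc (a spacer with a dark bore mark and three small hole marks on its flat top), 40 mm diameter, 12 mm thick, about 0.12 kg; loose, lying flat on the bench; grasp it by its rim from above. Origin: centre of its underside, z up.
- lens_cell: lens in a black ring mount, 34 mm diameter, 14 mm high, about 0.03 kg; loose, lying flat on the bench; grasp the knurled rim from above. Origin: centre of its underside, z up.
- pedestal_blue: pedestal screwed to the bench and fixed: black square foot 90 x 90 x 10 mm with a screw head (4 mm high) in each corner, on it a round blue platform of 80 mm diameter whose flat top, 22 mm above the bench, has a grey aluminium face of 68 mm diameter, so that it shows a blue ring from above. Origin: on its axis, at bench height; z up. The stack is built on this one.
- pedestal_red: pedestal screwed to the bench and fixed: black square foot 90 x 90 x 10 mm with a screw head (4 mm high) in each corner, on it a round red platform of 80 mm diameter whose flat top, 22 mm above the bench, has a grey aluminium face of 68 mm diameter, so that it shows a red ring from above. Origin: on its axis, at bench height; z up. Not used.
- white_large: a white plastic disc (a spacer with a dark bore mark and three small hole marks on its flat top), 55 mm diameter, 12 mm thick, light; loose, lying flat on the bench; grasp it by its rim from above. Origin: centre of its underside, z up. Not used: stays where it is.
- white_small: a white plastic disc (a spacer with a dark bore mark and three small hole marks on its flat top), 45 mm diameter, 12 mm thick, light; loose, lying flat on the bench; grasp it by its rim from above. Origin: centre of its underside, z up. Not used: stays where it is.
- tape_1: small roll of black tape, 62 mm diameter, 19 mm high, lying flat on the bench. Not used: stays where it is. Origin: centre of its underside.
Things that resemble listed ones, but are neither listed nor needed, are in the scene too. What is shaped like the brass_large but turquoise is not meant. Leave any turquoise look-alike of the brass_small alone.

How it is judged:
On the way, in this order (a step that is already met when the one before it is completed fails the run):
1. the large brass disc lies flat and centred at its level on the blue pedestal, let go (horizontal distance between brass_large and pedestal_blue below 0.01 m and z of brass_large in the frame of pedestal_blue between 0.019 and 0.026 m and angle between brass_large's own z axis and vertical below 0.08 rad and contact force between each of the arm, the fingers and brass_large below 0.1 N and linear speed of brass_large below 0.02 m/s), for 0.2 s.
2. the large brass disc is pressed down from above with the fingers (horizontal distance between brass_large and pedestal_blue below 0.01 m and z of brass_large in the frame of pedestal_blue between 0.019 and 0.026 m and angle between brass_large's own z axis and vertical below 0.08 rad and contact force between the fingers and brass_large above 2.5 N and contact force between brass_large and pedestal_blue above 6 N), for 0.05 s.
3. the medium brass disc lies flat and centred at its level on the blue pedestal, let go (horizontal distance between brass_medium and pedestal_blue below 0.01 m and z of brass_medium in the frame of pedestal_blue between 0.031 and 0.038 m and angle between brass_medium's own z axis and vertical below 0.08 rad and contact force between each of the arm, the fingers and brass_medium below 0.1 N and linear speed of brass_medium below 0.02 m/s), for 0.2 s.
4. the medium brass disc is pressed down from above with the fingers (horizontal distance between brass_medium and pedestal_blue below 0.01 m and z of brass_medium in the frame of pedestal_blue between 0.031 and 0.038 m and angle between brass_medium's own z axis and vertical below 0.08 rad and contact force between the fingers and brass_medium above 2.5 N and contact force between brass_medium and brass_large above 4.5 N), for 0.05 s.
5. the small brass disc lies flat and centred at its level on the blue pedestal, let go (horizontal distance between brass_small and pedestal_blue below 0.01 m and z of brass_small in the frame of pedestal_blue between 0.043 and 0.05 m and angle between brass_small's own z axis and vertical below 0.08 rad and contact force between each of the arm, the fingers and brass_small below 0.1 N and linear speed of brass_small below 0.02 m/s), for 0.2 s.
6. the small brass disc is pressed down from above with the fingers (horizontal distance between brass_small and pedestal_blue below 0.01 m and z of brass_small in the frame of pedestal_blue between 0.043 and 0.05 m and angle between brass_small's own z axis and vertical below 0.08 rad and contact force between the fingers and brass_small above 2.5 N and contact force between brass_small and brass_medium above 3.5 N), for 0.05 s.
At the end, for the whole second after the job is handed in: Large, medium, small brass disc and lens cell lie in that order on the blue pedestal, each within 10 mm of its axis, right height within 3 mm, level within 0.08 rad, released, at rest; each disc was pressed with more than about 3.5 N after release, before the next was added (all of step 1 and all of step 3 and all of step 5 and horizontal distance between lens_cell and pedestal_blue below 0.01 m and z of lens_cell in the frame of pedestal_blue between 0.055 and 0.062 m and angle between lens_cell's own z axis and vertical below 0.08 rad and contact force between each of the arm, the fingers and lens_cell below 0.1 N and linear speed of lens_cell below 0.02 m/s); the robot touches nothing.
It fails at once if a brass disc or the lens cell is dropped (falls free faster than 0.4 m/s, about 8 mm) ((contact force between the fingers and brass_large below 0.05 N and linear speed of brass_large above 0.4 m/s) or (contact force between the fingers and brass_medium below 0.05 N and linear speed of brass_medium above 0.4 m/s) or (contact force between the fingers and brass_small below 0.05 N and linear speed of brass_small above 0.4 m/s) or (contact force between the fingers and lens_cell below 0.05 N and linear speed of lens_cell above 0.4 m/s)).
It fails at once if a white disc or the roll of tape is moved by more than 15 mm (distance of any of white_large, white_small, tape_1 from where it was at the start of the episode above 0.015 m).
It also fails if it takes over 120 s, if anything falls off the work surface, if the arm or the gripper's body presses on something with over 40 N, if the wrist force passes 120 N, or if a joint passes its speed limit or range.

## Robot

A 6-joint arm with a two-finger parallel gripper is mounted at the origin on a cart in front of the work surface, level with it; the furniture and walls round the work are solid. World frame = base frame: x ahead of the robot, y to its left, z up, the work surface at z = 0. Lengths are in m, angles in rad, forces in N, time in s.
With the tool pointing down it reaches from about 0.375 to 0.9 m from the base axis. Payload 3.1 kg.
Tool frame: the origin (TCP) lies midway between the tips of the shut fingers; the grasp point (between the pads) lies 19 mm behind it; x points along the fingers, y is the direction in which the jaws open and shut, and the axes are right-handed (so a half turn about x gives the same grasp; the last joint's range is limited). The gripper opens to 87 mm and grips with 3 to 60 N. Pads are 19 mm wide; open, the fingers measure 117 mm over their backs; the gripper's body (75 mm by 190 mm) begins 51 mm behind the grasp point.
Start: joints at [-1.371, 0.527, 1.433, -0, 1.181, -0.178], TCP at [0.231, -0.581, 0.223] pointing down, gripper open.
Joint ranges: [-3.08, 3.08], [-0.75, 2.2], [0.22, 2.44], [-1.43, 4.57], [0, 2.65], [-2.85, 2.85]. Speed limits (rad/s): [2.79, 2.79, 3.14, 3.14, 3.14, 3.14].

## Interface

Orientations are given as a unit quaternion [x, y, z, w].
In Python, from rig import get_obs, imaging, robot gives the robot as it stands.
- The arm moves only by the shell command python3 -m inch 'ROWS' [FORCE]. ROWS is JSON, a list of rows, each a list of 3 entries, a list of its own where there are three numbers: the finger opening in mm, from 0 to 87, then the shift along the tool's x, y, z in mm, then the turn, a rotation vector about the tool's x, y, z in degrees. In form: [[grip, [dx, dy, dz], [wx, wy, wz]], ...]. A call has 1 to 12 rows; each row shifts and turns the pose as measured when the row begins, along the tool's axes as they then stand; what a row does not reach is not made up. A row lasts 1/8 s, in which the tool goes at most 62.5 mm and 10.7 degrees, less where a joint would pass 70% of its speed; a pose out of reach is approached as far as the arm can. A call with a gripper value outside its range is refused whole. The fingers move at their own pace and stop on an object; FORCE is the grip in N (left out, the last holds). Time passes only in rows, so rows that do not move let the fingers close. It gives the time, the measured TCP pose, the force and the opening at its end, in the units of the state.
- get_obs(): the state, without advancing time (a new reading comes with each control period).
- imaging.camera(name): name is "side" or "top"; returns the picture (384x512x3 uint8, red, green, blue); there is no depth.
- imaging.camera_params(name): a dict with "camera_matrix" (3x3 intrinsics, pixels), "k1" (the pictures are not rectified: a ray, as slopes to the right and down, at radius r is drawn at 1 + k1 r^2 times it, then the intrinsics apply), "xyz" and "rotation" of the camera in the world. Camera axes: x right, y down, z forward; pixel columns grow to the right and rows downward; lengths in m; the calibration is good to about 2 mm. A picture is of the moment at which its call begins. camera_params takes no time and is no camera call.
- robot.hand_in(): hands the job in, once; it reports no verdict.
Trained networks look in the newest picture that a camera, given by its name, has taken for a name from the list of things; names that differ only in an ending like _2 or _b are one class to them, and where a whole thing is asked for, a point or a joint stands for the part that bears it (a point fixed in the world has none). Each returns a list of dicts, best first, with "confidence" (0 to 1); they miss things now and then, are a little off and sometimes report something else, mostly with a low value. They report only what shows in the picture. A call takes as long as a camera call. They do not tell look-alikes from the thing itself.
- imaging.cut_out(camera, target): "pixels" (384x512 bool, what is visible of it) and "box" ([centre column, centre row, width, height] in pixels, round what is visible of it).
- imaging.tip_of(camera, target): "pixel" ([column, row] in pixels: a listed point, or the origin of a listed thing).
The state is a dict: "time": time; "q": joint angles; "joint_velocities": joint speeds; "joint_torque": joint torques, N m; "position": TCP position; "tool_rot": TCP orientation; "ft_force": force on the tool from outside, world axes, zero at the start; "moment": the same for the moment, N m; "grip_width": finger opening in m.
Only numpy, scipy, OpenCV 4.12 (cv2) and the standard library are available. Lean on these libraries where they do the work, as an engineer would, in place of code of your own. Each camera call takes 0.05 s, during which the arm holds its last target. There are 200 camera calls.

## Working session

There is one attempt and no reset: what is moved stays moved. The work goes in short steps, Python scripts to look and compute and a shell command to move; the robot and the scene stay as the last step left them, time stands still between calls to the robot, and variables do not carry over. Pictures are saved under pics/ and viewed, about 12 in all and at most 16, crops included, and the job is handed in when it is done.

```bash
mkdir -p pics; cat > h.py <<'E'
import numpy as np, cv2
from rig import get_obs, imaging, robot
from scipy.spatial.transform import Rotation as R
def cam(n):
    p=imaging.camera_params(n); return p
def rot(p):
    r=np.array(p['rotation'],float)
    return r if r.shape==(3,3) else R.from_quat(r).as_matrix()
def ray(n,px):
    p=cam(n);K=np.array(p['camera_matrix'])
    d=np.linalg.inv(K)@[px[0],px[1],1]; s=d[:2].copy(); u=s.copy()
    for _ in range(20): u=s/(1+p['k1']*(u@u))
    return np.array(p['xyz']), rot(p)@[u[0],u[1],1]
def at(n,px,z):
    o,d=ray(n,px); return (o+d*(z-o[2])/d[2])
def proj(n,X):
    p=cam(n);K=np.array(p['camera_matrix']); c=rot(p).T@(np.array(X)-p['xyz']); s=c[:2]/c[2]
    s=s*(1+p['k1']*(s@s)); return (K@[s[0],s[1],1])[:2]
def shot(n,f):
    im=imaging.camera(n); cv2.imwrite('pics/'+f,im[:,:,::-1]); return im
def go(X,jaw=None):
    """tool-axis shift in mm to world point X, and yaw etc"""
    o=get_obs(); T=R.from_quat(o['tool_rot'])
    return np.round(T.inv().apply(np.array(X)-o['position'])*1000,1)
E
python3 - <<'E'
from h import *
for n in ('top','side'):
    p=cam(n); print(n,p)
    shot(n,n+'0.png')
o=get_obs(); print(o); print(R.from_quat(o['tool_rot']).as_matrix().round(3))
names={'brass_large':.012,'brass_medium':.012,'brass_small':.012,'lens_cell':.014,'pedestal_blue':.022,'pedestal_red':.022,'white_large':.012,'white_small':.012,'tape_1':.019}
imaging.camera('top')
for k,z in names.items():
    for d in imaging.cut_out('top',k):
        if d['confidence']<.2: continue
        b=d['box'];print(k,round(d['confidence'],2),np.round(b,1),at('top',b[:2],z).round(3))
E
cd pics; python3 -c "
import cv2
a=cv2.imread('top0.png');cv2.imwrite('topb.png',cv2.resize(a,(800,600)))"
```

```text
top {'camera_matrix': array([[365.71710247,   0.        , 253.62605902],
       [  0.        , 365.71710247, 188.52292031],
       [  0.        ,   0.        ,   1.        ]]), 'k1': -0.058181740642204674, 'xyz': array([0.33884847, 0.01144648, 0.86589474]), 'rotation': array([ 0.70440253, -0.70279297,  0.07909176, -0.06036235])}
side {'camera_matrix': array([[386.68912903,   0.        , 257.48115013],
       [  0.        , 386.68912903, 193.0855693 ],
       [  0.        ,   0.        ,   1.        ]]), 'k1': -0.03617736074228097, 'xyz': array([1.14158775, 0.11517169, 0.88283793]), 'rotation': array([ 0.61792354,  0.71564418, -0.25182447, -0.20641789])}
{'time': 0.1, 'q': array([-1.37051053e+00,  5.28398817e-01,  1.43377128e+00, -1.93532367e-05,
        1.18136940e+00, -1.78494152e-01]), 'joint_velocities': array([ 0.00108963, -0.0017126 , -0.00350241, -0.00049136, -0.00068504,
        0.00020188]), 'joint_torque': array([ 1.21095019e-05, -4.40986204e+01, -1.77151161e+01,  6.33723778e-02,
        5.33994043e-02, -5.25139501e-05]), 'position': array([ 0.23101099, -0.58003935,  0.22165
[... 440 characters left out ...]
dium 0.72 [243.4 221.4  21.2  24.1] [0.431 0.013 0.012]
brass_small 0.81 [286.9 215.9  21.1  13.1] [ 0.444 -0.09   0.012]
brass_small 0.57 [277.5 253.4  16.8  18.5] [ 0.357 -0.066  0.012]
lens_cell 0.47 [212.9 178.6  13.2  11. ] [0.533 0.086 0.014]
pedestal_blue 0.67 [279.3 149.2  44.2  38.4] [ 0.605 -0.073  0.022]
pedestal_blue 0.5 [345.  222.9  22.   23.9] [ 0.427 -0.225  0.022]
pedestal_red 0.73 [357.5 153.1  40.7  39.1] [ 0.597 -0.264  0.022]
white_large 0.83 [345.5 220.1  23.2  23.4] [ 0.435 -0.229  0.012]
white_small 0.54 [190.1 213.9  19.3  20. ] [0.448 0.138 0.012]
white_small 0.42 [213.9 178.8  15.9  10. ] [0.533 0.084 0.012]
tape_1 0.74 [213.5 134.8  24.6  23.7] [0.641 0.086 0.019]
```

View pics/topb.png

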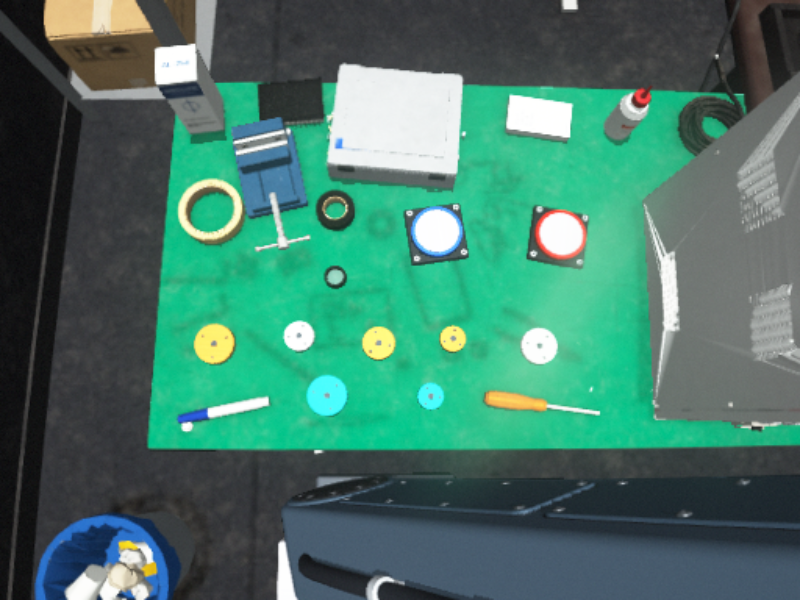

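View pics/side0.png

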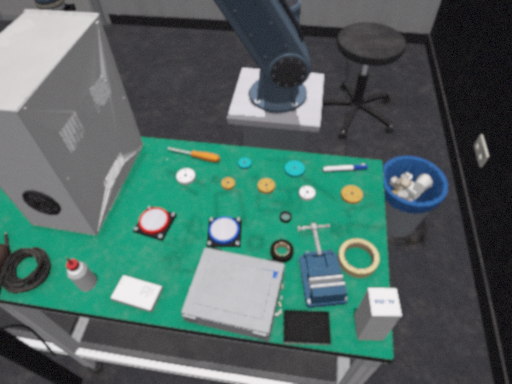

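Top view (512-px scale): brass large (137,220), medium (242,219) and small (290,216). The turquoise look-alikes are at (209,254) and (277,253). The lens is at (214,177), the blue pedestal at (279,149), and a tall grey cabinet stands at the right, next to the arm. I'll refine the positions by colour in both cameras, check the crop and size the cabinet.

```bash
cat > m.py <<'E'
from h import *
def fit(n,im,X,r,z,hue,tag):
    # centroid of the colour mask round predicted pixel
    c=proj(n,X); hsv=cv2.cvtColor(im,cv2.COLOR_RGB2HSV)
    m=cv2.inRange(hsv,np.array(hue[0],np.uint8),np.array(hue[1],np.uint8))
    q=np.zeros_like(m); cv2.circle(q,tuple(int(round(v)) for v in c),22,255,-1); m&=q
    k,l,s,ce=cv2.connectedComponentsWithStats(m)
    if k<2: print(n,tag,'none'); return
    i=1+np.argmax(s[1:,4]); ys,xs=np.where(l==i)
    hull=cv2.convexHull(np.c_[xs,ys].astype(np.int32)); M=cv2.moments(hull)
    p=(M['m10']/M['m00'],M['m01']/M['m00'])
    P=at(n,p,z); print(n,tag,np.round(p,1),P.round(4),'area',s[i,4]); return P
BR=((12,120,90),(32,255,255)); BL=((102,120,60),(125,255,255)); BK=((0,0,0),(179,255,60)); WH=((0,0,150),(179,60,255))
E
python3 - <<'E'
from m import *
for n in('top','side'):
    im=imaging.camera(n)
    fit(n,im,(.436,.266,.012),.03,.008,BR,'L')
    fit(n,im,(.431,.013,.012),.025,.008,BR,'M')
    fit(n,im,(.444,-.09,.012),.02,.008,BR,'S')
    fit(n,im,(.605,-.073,.022),.04,.018,BL,'P')
    for d in imaging.cut_out(n,'lens_cell')[:2]: print('lens',d['confidence'],np.round(d['box'],1),at(n,d['box'][:2],.008).round(3))
    for t in ('brass_large','brass_medium','brass_small','lens_cell','pedestal_blue'):
        for d in imaging.tip_of(n,t)[:3]: print(t,round(d['confidence'],2),np.round(d['pixel'],1),at(n,d['pixel'],0).round(3))
    if n=='top': cr=im[120:280,100:320]
    else: cr=im[140:260,150:380]
    cv2.imwrite(f'pics/crop_{n}.png',cv2.resize(cr,None,fx=3.4,fy=3.4,interpolation=cv2.INTER_CUBIC)[:,:,::-1])
for p in((655/1.5625,415/1.5625),(672/1.5625,310/1.5625)): print('boxtop',at('top',p,0).round(3))
for p in((143,150),(90,232)): print('boxside',at('side',p,0).round(3))
for z in (.2,.3,.4,.5,.6):
    print(z,[proj('side',(*at('side',p,0)[:2],z)).round() for p in((143,150),(90,232))])
E
```

```text
top L [136.7 219.7] [0.4346 0.2631 0.008 ] area 502
top M [241.9 219.2] [0.437  0.0162 0.008 ] area 303
top S [289.3 216.3] [ 0.4441 -0.0957  0.008 ] area 191
top P [279.2 147.9] [ 0.6095 -0.0732  0.018 ] area 235
lens 0.51 [213.5 178.8  13.8  10. ] [0.534 0.085 0.008]
brass_large 0.75 [212.2 250.8] [0.363 0.085 0.   ]
brass_large 0.67 [137.5 220.9] [0.433 0.264 0.   ]
brass_medium 0.66 [241.3 222.7] [0.429 0.018 0.   ]
brass_small 0.67 [273.9 252.8] [ 0.359 -0.059  0.   ]
brass_small 0.51 [287.9 214. ] [ 0.451 -0.094  0.   ]
lens_cell 0.43 [213.9 179.8] [0.533 0.085 0.   ]
pedestal_blue 0.89 [276.3 152.7] [ 0.603 -0.068  0.   ]
side L [351.3 194.1] [0.4345 0.2645 0.008 ] area 255
side M [265.7 185.6] [0.4374 0.0179 0.008 ] area 165
side S [227.6 183.2] [ 0.4438 -0.0941  0.008 ] area 96
side P [223.8 230.9] [ 0.6136 -0.0694  0.018 ] area 175
lens 0.46 [286.2 218.6  17.1  14.4] [0.544 0.089 0.008]
brass_large 0.83 [351.8 196.3] [0.436 0.267 0.   ]
brass_large 0.56 [296.2 168.5] [ 0.352  0.1   -0.   ]
brass_small 0.71 [248.2 163.6] [ 0.352 -0.049  0.   ]
brass_small 0.67 [227.1 184.5] [ 0.443 -0.097  0.   ]
lens_cell 0.52 [285.7 214.8] [0.527 0.086 0.   ]
lens_cell 0.24 [353.2 192.2] [0.42  0.271 0.   ]
pedestal_blue 0.87 [222.9 235. ] [ 0.616 -0.073  0.   ]
boxtop [ 0.327 -0.406  0.   ]
boxtop [ 0.49  -0.447  0.   ]
boxside [ 0.34  -0.393  0.   ]
boxside [ 0.658 -0.435  0.   ]
0.2 [array([126., 100.]), array([ 59., 186.])]
0.3 [array([115.,  69.]), array([ 40., 156.])]
0.4 [array([103.,  34.]), array([ 17., 120.])]
0.5 [array([88., -8.]), array([-12.,  76.])]
0.6 [array([ 71., -58.]), array([-47.,  21.])]
```

View pics/crop_top.png

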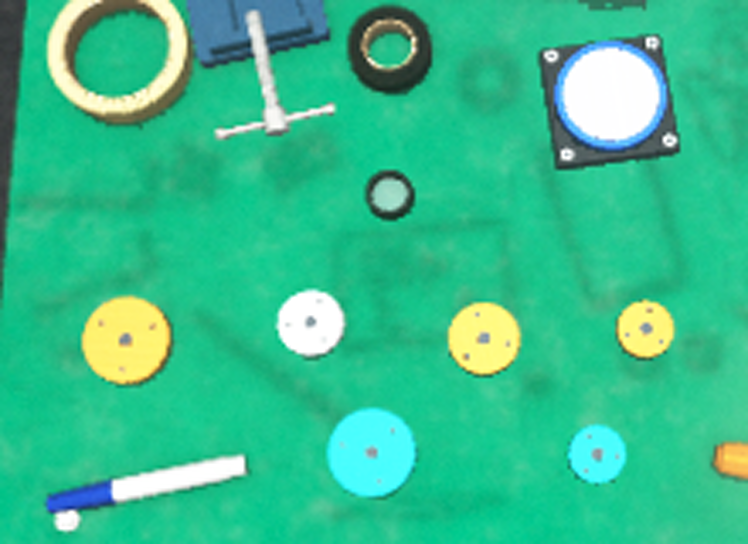

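The crop shows brass large at (125,340), medium (484,338) and small (645,329), with the turquoise pair below at (371,452) and (597,453). The gold discs are the ones meant. The cabinet starts at about x 0.33, y −0.40, so I retract and turn before swinging round.

```bash
python3 -m inch '[[87,[0,-54,0],[0,0,0]],[87,[0,-54,0],[0,0,0]],[87,[0,-54,0],[0,0,0]],[87,[0,-50,0],[0,0,0]],[87,[0,0,0],[10,0,0]],[87,[0,0,0],[10,0,0]],[87,[0,0,0],[10,0,0]],[87,[0,0,0],[10,0,0]],[87,[0,0,0],[10,0,0]],[87,[0,0,0],[10,0,0]],[87,[0,0,0],[7,0,0]]]' 30
python3 - <<'E'
from h import *
o=get_obs(); print(R.from_quat(o['tool_rot']).as_matrix().round(2)); print(go([.29,-.27,.22]),o['q'].round(2))
print('lens top',at('top',(214.6,177.4),.014), 'ped',at('top',(279.7,147.6),.022))
E
```

```text
time: 2.68
position: [0.1505, -0.3777, 0.2229]
tool_rot: [0.648, -0.287, -0.646, -0.283]
ft_force: [0.5, 0.6, 1.1]
grip_width: 0.0871
[[ 0.   -0.74 -0.68]
 [-0.01 -0.68  0.74]
 [-1.    0.   -0.  ]]
[   2.4 -175.6  -14.7] [-1.47  0.23  1.95 -0.    0.95  0.93]
lens top [0.53602627 0.08186619 0.014     ] ped [ 0.60894248 -0.07408657  0.022     ]
```

View pics/crop_side.png

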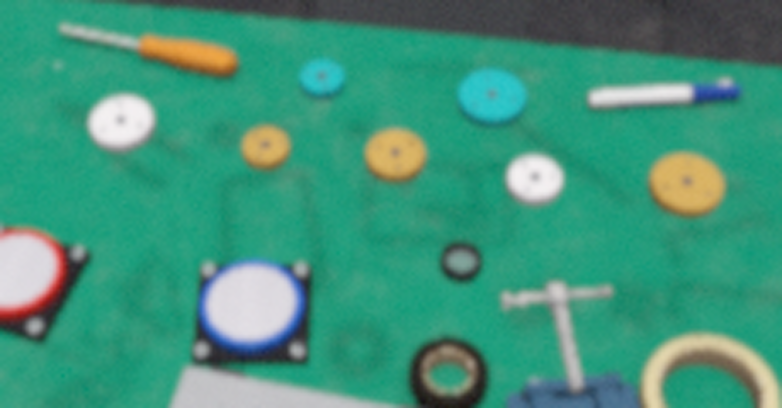

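```bash
python3 -m inch '[[87,[0,-50,0],[0,0,0]],[87,[0,-50,0],[0,0,0]],[87,[0,-50,0],[0,0,0]],[87,[0,-30,10],[0,0,0]],[87,[0,0,50],[0,0,0]],[87,[0,-50,40],[-5,0,0]],[87,[0,-50,40],[-10,0,0]],[87,[0,-30,50],[-10,0,0]],[87,[0,-30,50],[-10,0,0]],[87,[0,0,0],[-8,0,0]],[87,[0,0,0],[0,0,0]]]'
python3 - <<'E'
from h import *
for t,p in dict(ped=(224.1,229.7,.022),lens=(285.6,216.8,.014)).items(): print(t,at('side',p[:2],p[2]).round(4))
o=get_obs(); M=R.from_quat(o['tool_rot']).as_matrix();print(M.round(3)); print(go([.4345,.264,.10]),go([.4345,.264,.10])); 
Td=np.array([[0,0,-1],[0,-1,0],[-1,0,0.]]); print('turn',np.degrees(R.from_matrix(M.T@Td).as_rotvec()).round(1),o['q'].round(2))
E
```

```text
time: 4.05
position: [0.1995, 0.0154, 0.2195]
tool_rot: [0.711, -0.03, -0.702, -0.017]
ft_force: [0.6, -0.4, 0.6]
grip_width: 0.0874
ped [ 0.6121 -0.0686  0.022 ]
lens [0.5429 0.0871 0.014 ]
[[ 0.012 -0.066 -0.998]
 [-0.019 -0.998  0.066]
 [-1.     0.019 -0.013]]
[ 117.4 -265.7 -216.5] [ 117.4 -265.7 -216.5]
turn [-3.8 -0.7 -1.1] [-0.49 -0.12  2.37 -0.02  0.88  1.16]
```

```bash
cat > g.py <<'E'
import sys; from h import *
o=get_obs(); M=R.from_quat(o['tool_rot']).as_matrix()
Td=np.array([[0,0,-1],[0,-1,0],[-1,0,0.]])
X=[float(v) for v in sys.argv[1:4]]
print('shift',go(X),'turn',np.degrees(R.from_matrix(M.T@Td).as_rotvec()).round(1),'pos',o['position'].round(4),'w',round(o['grip_width']*1000,1),'F',np.round(o['ft_force'],1),'t',o['time'])
E
python3 -m inch '[[87,[0,0,-50],[0,0,0]],[87,[0,-20,-50],[0,0,0]],[87,[0,-45,-40],[-2,0,-1]],[87,[10,-45,-30],[-2,0,0]],[87,[10,-50,-20],[0,0,0]],[87,[20,-50,-15],[0,0,0]],[87,[20,-40,0],[0,0,0]],[87,[20,-15,0],[0,0,0]],[87,[0,0,0],[0,0,0]]]'
python3 g.py .4345 .264 .06
```

```text
time: 5.18
position: [0.4347, 0.2746, 0.1369]
tool_rot: [0.716, -0.012, -0.698, -0.01]
ft_force: [0.6, -0.5, 0.0]
grip_width: 0.0873
shift [76.9 10.4  1.8] turn [-1.8 -1.4 -0.2] pos [0.4347 0.2746 0.1369] w 87.3 F [ 0.6 -0.5  0. ] t 5.175
```

```bash
python3 -m inch '[[87,[40,5,1],[-1,-1,0]],[87,[36,5,1],[-1,0,0]],[87,[0,0,0],[0,0,0]]]'
python3 g.py .4345 .264 .003
python3 - <<'E'
from h import *
a=shot('top','a.png'); b=shot('side','b.png')
c=np.hstack([cv2.resize(a[170:270,90:190],(400,400),interpolation=2),cv2.resize(b[140:240,300:400],(400,400),interpolation=2)])
cv2.imwrite('pics/ab.png',c[:,:,::-1])
E
```

```text
time: 5.55
position: [0.4379, 0.2623, 0.0615]
tool_rot: [0.711, -0.002, -0.703, -0.0]
ft_force: [1.0, 0.2, 0.6]
grip_width: 0.0868
shift [58.5 -1.8  4. ] turn [-0.2 -0.7 -0.1] pos [0.4379 0.2623 0.0615] w 86.8 F [1.  0.2 0.6] t 5.55
```

View pics/ab.png

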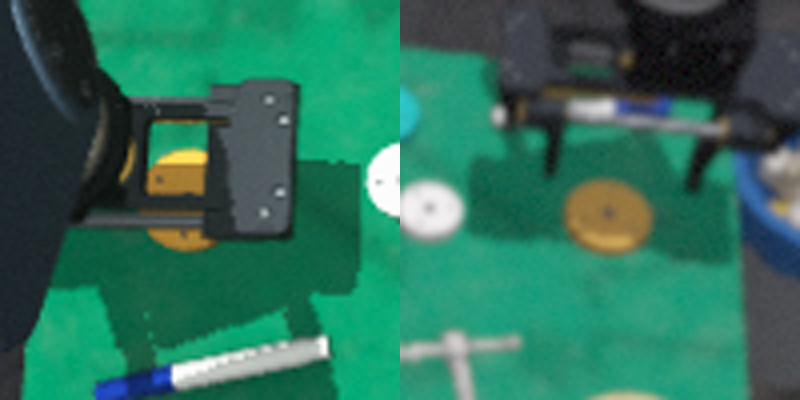

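The left panel (top) shows the gripper over the disc. The right panel (side) shows the two fingers at (550,165) and (690,180) straddling the brass disc at (608,215). Descending.

```bash
python3 -m inch '[[87,[20,-1,3],[0,-0.5,0]],[87,[20,-1,1],[0,0,0]],[87,[12,0,0],[0,0,0]],[87,[5,0,0],[0,0,0]],[87,[0,0,0],[0,0,0]]]'
python3 g.py .4345 .264 .003
```

```text
time: 6.28
position: [0.4403, 0.2669, 0.0079]
tool_rot: [0.713, -0.0, -0.701, -0.003]
ft_force: [0.1, -0.4, -0.9]
grip_width: 0.0872
shift [4.8 2.9 5.9] turn [-0.2 -1.   0.2] pos [0.4403 0.2669 0.0079] w 87.2 F [ 0.1 -0.4 -0.9] t 6.275
```

```bash
python3 -m inch '[[87,[2,3,6],[0,-1,0]],[87,[2,0,0],[0,0,0]],[87,[0,0,0],[0,0,0]]]' 30
python3 g.py .4345 .264 .003
```

```text
time: 6.65
position: [0.4346, 0.2639, 0.0045]
tool_rot: [0.707, -0.0, -0.707, -0.003]
ft_force: [-0.5, 0.1, 0.6]
grip_width: 0.0869
shift [ 1.5 -0.1  0.1] turn [-0.2 -0.   0.2] pos [0.4346 0.2639 0.0045] w 86.9 F [-0.5  0.1  0.6] t 6.65
```

```bash
python3 -m inch '[[60,[1,0,0],[0,0,0]],[50,[0,0,0],[0,0,0]],[40,[0,0,0],[0,0,0]],[40,[0,0,0],[0,0,0]],[40,[0,0,0],[0,0,0]],[40,[0,0,0],[0,0,0]],[40,[0,0,0],[0,0,0]]]' 30
python3 g.py .4345 .264 .003
```

```text
time: 7.52
position: [0.4348, 0.264, 0.0037]
tool_rot: [0.707, -0.0, -0.707, -0.003]
ft_force: [-0.0, 0.7, -0.6]
grip_width: 0.0582
shift [0.7 0.  0.3] turn [-0.2 -0.   0.2] pos [0.4348 0.264  0.0037] w 58.2 F [-0.   0.7 -0.6] t 7.525
```

Width is 58.2 mm, a little under 60. I'll lift a little and check how the disc sits in the jaws.

```bash
python3 -m inch '[[40,[-20,0,0],[0,0,0]],[40,[-30,0,0],[0,0,0]],[40,[-40,0,0],[0,0,0]],[40,[-20,0,0],[0,0,0]],[40,[0,0,0],[0,0,0]]]'
python3 g.py .611 -.071 .10
python3 - <<'E'
from h import *
a=shot('top','a2.png'); b=shot('side','b2.png')
c=np.hstack([cv2.resize(a[160:260,80:180],(400,400),interpolation=2),cv2.resize(b[100:200,310:410],(400,400),interpolation=2)])
cv2.imwrite('pics/ab2.png',c[:,:,::-1])
E
```

```text
time: 8.15
position: [0.4324, 0.2628, 0.1142]
tool_rot: [-0.705, 0.001, 0.709, 0.002]
ft_force: [-1.0, 0.3, -2.1]
grip_width: 0.0578
shift [  12.5  333.  -180.2] turn [-0.2  0.3  0.1] pos [0.4324 0.2628 0.1142] w 57.8 F [-1.   0.3 -2.1] t 8.15
```

View pics/ab2.png

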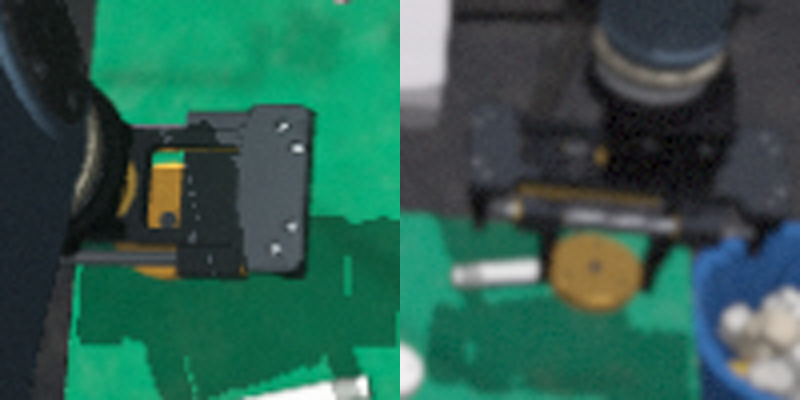

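```bash
python3 - <<'E'
from m import *
im=cv2.imread('pics/b2.png')[:,:,::-1].copy()
fit('side',im,(.4324,.2628,.1165),.03,.1185,BR,'L')
print(at('side',(358.8,166.7),.1225), proj('side',(.4324,.2628,.1225)), proj('side',(.4324-.03,.2628,.1225)),proj('side',(.4324+.03,.2628,.1225)),proj('side',(.4324+.03,.2628,.1105)))
E
```

```text
side L [358.1 167.7] [0.4323 0.2631 0.1185] area 308
[0.43216626 0.26404064 0.1225    ] [358.32360324 166.71679628] [358.22748644 158.43592511] [358.41968831 175.30313368] [357.54939048 178.30407171]
```

The disc is centred on the TCP to within 1 mm and level. Moving to the blue pedestal, y first.

```bash
python3 -m inch '[[40,[0,35,0],[0,0,0]],[40,[0,50,0],[0,0,0]],[40,[0,55,0],[0,0,0]],[40,[0,55,-10],[0,0,0]],[40,[0,50,-40],[0,0,0]],[40,[0,35,-50],[0,0,0]],[40,[0,25,-40],[0,0,0]],[40,[0,10,-25],[0,0,0]],[40,[0,0,-5],[0,0,0]],[40,[0,0,0],[0,0,0]]]'
python3 g.py .611 -.0715 .05
```

```text
time: 9.5
position: [0.5935, -0.0599, 0.0918]
tool_rot: [-0.693, -0.001, 0.721, 0.004]
ft_force: [0.3, -0.2, -3.1]
grip_width: 0.0581
shift [ 41.1  11.8 -19.1] turn [-0.2  2.2  0.4] pos [ 0.5935 -0.0599  0.0918] w 58.1 F [ 0.3 -0.2 -3.1] t 9.5
```

```bash
python3 -m inch '[[40,[10,6,-10],[0,1,0]],[40,[10,6,-9],[0,1.2,0]],[40,[0,0,0],[0,0,0]]]'
python3 g.py .611 -.0715 .045
```

```text
time: 9.88
position: [0.6092, -0.0702, 0.0686]
tool_rot: [-0.706, -0.002, 0.708, 0.004]
ft_force: [-0.2, 0.2, -3.2]
grip_width: 0.0581
shift [23.5  1.5 -1.9] turn [-0.1  0.2  0.5] pos [ 0.6092 -0.0702  0.0686] w 58.1 F [-0.2  0.2 -3.2] t 9.875
```

```bash
python3 -m inch '[[40,[12,1,-2],[0,0,0.5]],[40,[12,0,0],[0,0,0]],[40,[0,0,0],[0,0,0]]]'
python3 g.py .611 -.0715 .0265
python3 - <<'E'
from m import *
b=shot('side','b3.png'); fit('side',b,(.611,-.071,.06),.03,get_obs()['position'][2]-.0037+.008,BR,'L')
cv2.imwrite('pics/b3c.png',cv2.resize(b[180:260,170:280],(800,580),interpolation=2)[:,:,::-1])
E
```

```text
time: 10.25
position: [0.6104, -0.0706, 0.0427]
tool_rot: [-0.705, 0.001, 0.709, 0.0]
ft_force: [-0.4, 0.5, -3.3]
grip_width: 0.0582
shift [16.2  0.9 -0.7] turn [-0.1  0.3 -0. ] pos [ 0.6104 -0.0706  0.0427] w 58.2 F [-0.4  0.5 -3.3] t 10.25
side L [221.9 225.2] [ 0.6152 -0.0715  0.0476] area 256
```

View pics/b3c.png

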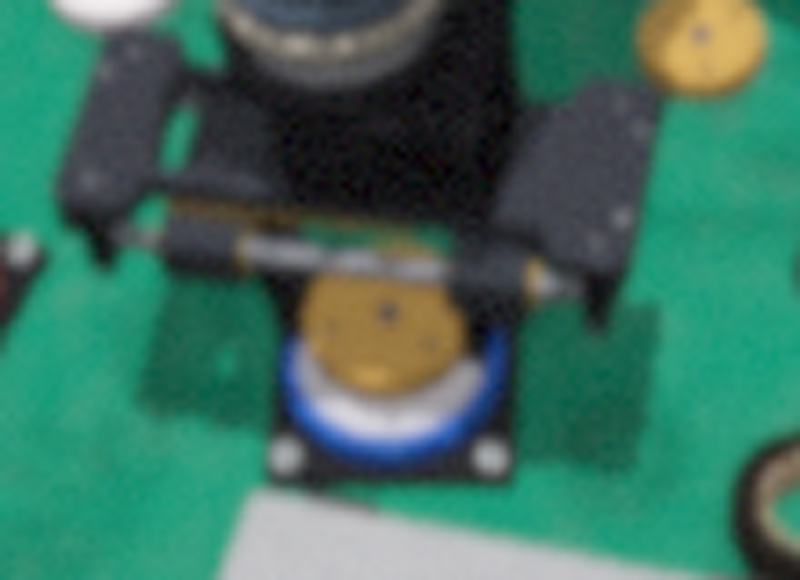

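The disc (bore at crop 388,312) sits over the platform. Lowering.

```bash
python3 -m inch '[[40,[8,0.5,-0.5],[0,0,0]],[40,[5,0,0],[0,0,0]],[40,[2,0,0],[0,0,0]],[40,[0,0,0],[0,0,0]]]'
python3 g.py .611 -.0715 .0257
```

```text
time: 10.8
position: [0.612, -0.0714, 0.0278]
tool_rot: [-0.706, 0.001, 0.708, 0.0]
ft_force: [-1.0, 0.9, -2.9]
grip_width: 0.0581
shift [2.1 0.1 1. ] turn [-0.1  0.1 -0.1] pos [ 0.612  -0.0714  0.0278] w 58.1 F [-1.   0.9 -2.9] t 10.8
```

```bash
python3 -m inch '[[40,[1,0,0.5],[0,0,0]],[40,[1,0,0],[0,0,0]],[40,[0,0,0],[0,0,0]]]'
python3 g.py .611 -.0715 .0257
```

```text
time: 11.18
position: [0.6118, -0.0715, 0.0262]
tool_rot: [-0.707, 0.001, 0.708, 0.0]
ft_force: [0.6, -0.1, -2.2]
grip_width: 0.058
shift [ 0.5 -0.   0.8] turn [-0.1  0.1 -0.1] pos [ 0.6118 -0.0715  0.0262] w 58.0 F [ 0.6 -0.1 -2.2] t 11.175
```

```bash
python3 -m inch '[[40,[1,0,0.5],[0,0,0]],[40,[0.5,0,0],[0,0,0]],[40,[0,0,0],[0,0,0]]]'
python3 g.py .611 -.0715 .0257
```

```text
time: 11.55
position: [0.6118, -0.0716, 0.0259]
tool_rot: [0.707, -0.001, -0.707, -0.0]
ft_force: [-0.8, -0.5, -2.6]
grip_width: 0.058
shift [ 0.2 -0.1  0.8] turn [-0.1 -0.  -0.1] pos [ 0.6118 -0.0716  0.0259] w 58.0 F [-0.8 -0.5 -2.6] t 11.55
```

```bash
python3 -m inch '[[40,[1.5,0,0],[0,0,0]],[40,[0.7,0,0],[0,0,0]]]'
python3 g.py .611 -.0715 .0257
```

```text
time: 11.8
position: [0.6118, -0.0716, 0.0259]
tool_rot: [0.707, -0.001, -0.707, -0.0]
ft_force: [-0.6, 0.7, 3.5]
grip_width: 0.0579
shift [ 0.2 -0.1  0.8] turn [-0.1 -0.  -0.1] pos [ 0.6118 -0.0716  0.0259] w 57.9 F [-0.6  0.7  3.5] t 11.8
```

Contact. Releasing, then rising.

```bash
python3 -m inch '[[70,[0,0,0],[0,0,0]],[72,[0,0,0],[0,0,0]],[72,[0,0,0],[0,0,0]],[72,[-15,0,0],[0,0,0]],[72,[-25,0,0],[0,0,0]],[40,[-20,0,0],[0,0,0]],[0,[0,0,0],[0,0,0]],[0,[0,0,0],[0,0,0]],[0,[0,0,0],[0,0,0]],[0,[0,0,0],[0,0,0]]]'
python3 g.py .611 -.0715 .040
python3 - <<'E'
from m import *
b=shot('side','b4.png'); fit('side',b,(.611,-.071,.03),.03,.030,BR,'L')
cv2.imwrite('pics/b4c.png',cv2.resize(b[180:260,170:280],(800,580),interpolation=2)[:,:,::-1])
E
```

```text
time: 13.05
position: [0.6124, -0.0717, 0.0881]
tool_rot: [0.708, -0.001, -0.707, 0.0]
ft_force: [0.5, 0.1, -0.3]
grip_width: 0.0296
shift [48.1 -0.4  1.4] turn [-0.1 -0.1 -0.1] pos [ 0.6124 -0.0717  0.0881] w 29.6 F [ 0.5  0.1 -0.3] t 13.05
side L [223.2 227.7] [ 0.6113 -0.0706  0.03  ] area 289
```

View pics/b4c.png

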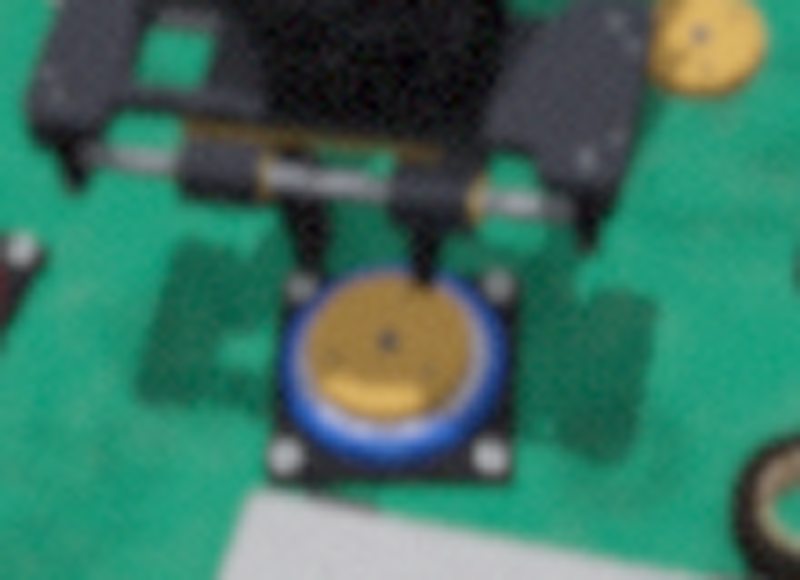

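The large disc lies flat and centred on the platform (bore at 388,342; ring centre about 395,364, lower in height). Now the press with shut fingers.

```bash
python3 -m inch '[[0,[20,0,1],[0,0,0]],[0,[15,0,0],[0,0,0]],[0,[8,0,0],[0,0,0]],[0,[3,0,0],[0,0,0]],[0,[0,0,0],[0,0,0]]]'
python3 g.py .611 -.0715 .034
```

```text
time: 13.72
position: [0.6115, -0.0719, 0.0394]
tool_rot: [0.707, -0.001, -0.707, 0.0]
ft_force: [0.2, -0.7, 0.0]
grip_width: 0.0
shift [ 5.4 -0.4  0.5] turn [-0.1 -0.  -0.1] pos [ 0.6115 -0.0719  0.0394] w 0.0 F [ 0.2 -0.7  0. ] t 13.725
```

```bash
python3 -m inch '[[0,[3,0,0],[0,0,0]],[0,[2,0,0],[0,0,0]],[0,[2,0,0],[0,0,0]],[0,[2,0,0],[0,0,0]]]'
python3 g.py .611 -.0715 .034
```

```text
time: 14.22
position: [0.6124, -0.0721, 0.0344]
tool_rot: [0.708, -0.001, -0.706, 0.001]
ft_force: [-4.7, 1.2, 15.3]
grip_width: 0.0007
shift [ 0.4 -0.6  1.5] turn [-0.1 -0.2 -0.2] pos [ 0.6124 -0.0721  0.0344] w 0.7 F [-4.7  1.2 15.3] t 14.225
```

Pressed with 15 N. Lift and go to the medium disc.

```bash
python3 -m inch '[[0,[1,0,0],[0,0,0]],[0,[-10,0,0],[0,0,0]],[50,[-30,0,0],[0,0,0]],[87,[-20,-10,30],[0,0,0]],[87,[0,-20,50],[0,0,0]],[87,[0,-30,50],[0,0,0]],[87,[0,-25,35],[0,0,0]],[87,[0,-5,10],[0,0,0]],[87,[0,0,0],[0,0,0]]]'
python3 - <<'E'
from m import *
b=shot('side','b5.png'); fit('side',b,(.611,-.071,.03),.03,.030,BR,'L');fit('side',b,(.437,.0175,.01),.03,.008,BR,'M')
E
python3 g.py .437 .017 .05
```

```text
time: 15.35
position: [0.4382, 0.0184, 0.098]
tool_rot: [0.713, -0.003, -0.701, 0.002]
ft_force: [0.5, -0.2, 0.2]
grip_width: 0.0625
side L [223.3 227.9] [ 0.6119 -0.0702  0.03  ] area 272
side M [265.9 185.5] [0.4368 0.0181 0.008 ] area 174
shift [47.9  0.7  2.7] turn [-0.2 -1.  -0.4] pos [0.4389 0.018  0.0979] w 66.6 F [-0.7 -0.5 -0.4] t 15.4
```

```bash
python3 -m inch '[[75,[20,1,2],[0,-1,-0.4]],[75,[30,0,1],[0,0,0]],[75,[20,0,0],[0,0,0]],[75,[10,0,0],[0,0,0]],[75,[4,0,0],[0,0,0]],[75,[0,0,0],[0,0,0]]]'
python3 g.py .437 .017 .004
```

```text
time: 16.15
position: [0.452, 0.0105, 0.0118]
tool_rot: [0.714, -0.004, -0.7, -0.001]
ft_force: [-0.4, 0.1, -0.4]
grip_width: 0.0748
shift [ 7.5 -6.4 15.2] turn [-0.4 -1.1 -0.3] pos [0.452  0.0105 0.0118] w 74.8 F [-0.4  0.1 -0.4] t 16.15
```

```bash
python3 -m inch '[[75,[0,-3,8],[0,-1,0]],[75,[0,-3,7],[0,0,0]],[75,[3,0,0],[0,0,0]],[75,[0,0,0],[0,0,0]]]'
python3 g.py .437 .017 .004
```

```text
time: 16.65
position: [0.4365, 0.0171, 0.01]
tool_rot: [0.708, -0.004, -0.706, -0.001]
ft_force: [-0.5, 0.5, -0.1]
grip_width: 0.0748
shift [ 6.   0.1 -0.5] turn [-0.4 -0.2 -0.3] pos [0.4365 0.0171 0.01  ] w 74.8 F [-0.5  0.5 -0.1] t 16.65
```

```bash
python3 -m inch '[[75,[4,0,-0.5],[-0.4,0,0]],[75,[2.5,0,0],[0,0,0]],[75,[0,0,0],[0,0,0]],[30,[0,0,0],[0,0,0]],[30,[0,0,0],[0,0,0]],[30,[0,0,0],[0,0,0]],[30,[0,0,0],[0,0,0]],[30,[0,0,0],[0,0,0]],[30,[0,0,0],[0,0,0]],[30,[0,0,0],[0,0,0]]]' 30
python3 g.py .437 .017 .004
```

```text
time: 17.9
position: [0.4376, 0.0169, 0.003]
tool_rot: [0.709, -0.002, -0.706, 0.002]
ft_force: [0.8, 0.1, -0.3]
grip_width: 0.0481
shift [-1.  -0.1  0.6] turn [ 0.  -0.2 -0.3] pos [0.4376 0.0169 0.003 ] w 48.1 F [ 0.8  0.1 -0.3] t 17.9
```

```bash
python3 -m inch '[[30,[-20,0,0],[0,0,0]],[30,[-35,0,0],[0,0,0]],[30,[-35,5,-10],[0,0,0]],[30,[-10,15,-35],[0,0,0]],[30,[0,20,-45],[0,0,0]],[30,[0,25,-45],[0,0,0]],[30,[0,20,-30],[0,0,0]],[30,[0,0,-5],[0,0,0]],[30,[0,0,0],[0,0,0]]]'
python3 g.py .6115 -.0715 .06
```

```text
time: 19.02
position: [0.6053, -0.0678, 0.1027]
tool_rot: [-0.704, 0.0, 0.71, -0.001]
ft_force: [0.3, -0.8, -2.1]
grip_width: 0.0482
shift [42.7  3.6 -6.5] turn [ 0.1  0.5 -0.1] pos [ 0.6053 -0.0678  0.1027] w 48.2 F [ 0.3 -0.8 -2.1] t 19.025
```

```bash
python3 -m inch '[[30,[15,2,-3],[0,0.5,0]],[30,[20,2,-3],[0,0,0]],[30,[10,0,0],[0,0,0]],[30,[0,0,0],[0,0,0]]]'
python3 g.py .6115 -.0715 .037
```

```text
time: 19.52
position: [0.6065, -0.0694, 0.0528]
tool_rot: [-0.705, -0.001, 0.71, -0.001]
ft_force: [-0.6, -0.3, -1.8]
grip_width: 0.048
shift [15.7  2.1 -5.1] turn [0.2 0.4 0. ] pos [ 0.6065 -0.0694  0.0528] w 48.0 F [-0.6 -0.3 -1.8] t 19.525
```

```bash
python3 -m inch '[[30,[5,2,-5],[0,0.4,0]],[30,[5,0,0],[0,0,0]],[30,[3,0,0],[0,0,0]],[30,[0,0,0],[0,0,0]]]'
python3 g.py .6115 -.0715 .037
```

```text
time: 20.02
position: [0.6126, -0.0716, 0.0395]
tool_rot: [0.708, 0.001, -0.706, 0.001]
ft_force: [1.7, 1.2, -2.2]
grip_width: 0.0478
shift [ 2.5 -0.1  1.1] turn [ 0.2 -0.1  0. ] pos [ 0.6126 -0.0716  0.0395] w 47.8 F [ 1.7  1.2 -2.2] t 20.025
```

```bash
python3 -m inch '[[30,[1.5,0,1],[0,0,0]],[30,[1.2,0,0],[0,0,0]],[30,[1,0,0],[0,0,0]]]'
python3 g.py .6115 -.0715 .037
```

```text
time: 20.4
position: [0.6119, -0.0717, 0.037]
tool_rot: [0.708, 0.001, -0.706, 0.001]
ft_force: [-1.9, 0.3, 7.5]
grip_width: 0.0476
shift [-0.  -0.2  0.4] turn [ 0.2 -0.2 -0. ] pos [ 0.6119 -0.0717  0.037 ] w 47.6 F [-1.9  0.3  7.5] t 20.4
```

Contact. Release, rise, shut the fingers and look.

```bash
python3 -m inch '[[60,[-0.3,0,0],[0,0,0]],[62,[0,0,0],[0,0,0]],[62,[0,0,0],[0,0,0]],[62,[-15,0,0],[0,0,0]],[62,[-25,0,0],[0,0,0]],[0,[-5,0,0],[0,0,0]],[0,[0,0,0],[0,0,0]],[0,[0,0,0],[0,0,0]],[0,[0,0,0],[0,0,0]],[0,[0,0,0],[0,0,0]],[0,[0,0,0],[0,0,0]],[0,[0,0,0],[0,0,0]]]'
python3 g.py .6115 -.0715 .046
python3 - <<'E'
from m import *
b=shot('side','b6.png')
cv2.imwrite('pics/b6c.png',cv2.resize(b[180:260,170:280],(800,580),interpolation=2)[:,:,::-1])
for z in (.034,.046): print(proj('side',(.6115,-.071,z)))
E
```

```text
time: 21.9
position: [0.6116, -0.0717, 0.0836]
tool_rot: [0.708, 0.001, -0.706, 0.001]
ft_force: [0.4, -0.3, -0.1]
grip_width: 0.0033
shift [37.6 -0.2  0.2] turn [ 0.2 -0.2 -0. ] pos [ 0.6116 -0.0717  0.0836] w 3.3 F [ 0.4 -0.3 -0.1] t 21.9
[222.84854093 226.90485747]
[222.44699453 224.37252057]
```

View pics/b6c.png

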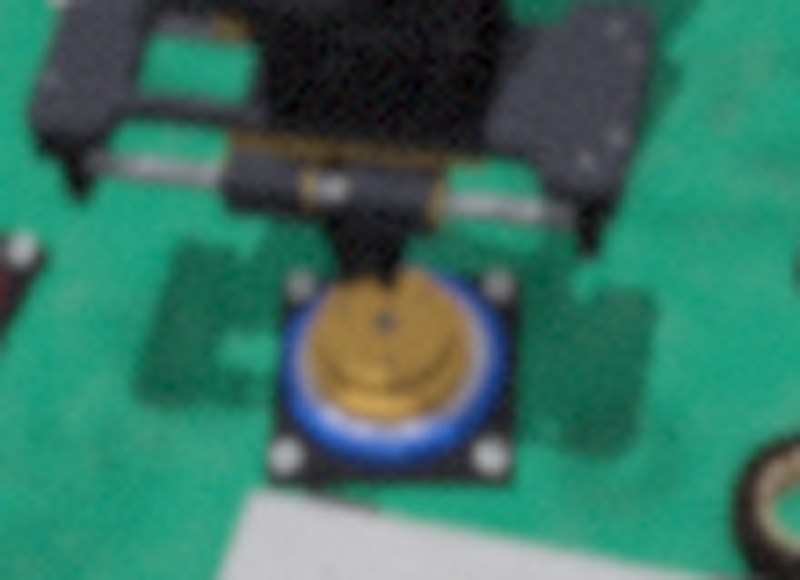

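The medium disc is centred on the large one (bore at 385,321, expected 382,322). Pressing.

```bash
python3 -m inch '[[0,[15,0,0],[0,0,0]],[0,[12,0,0],[0,0,0]],[0,[6,0,0],[0,0,0]],[0,[3,0,0],[0,0,0]],[0,[2.5,0,0],[0,0,0]],[0,[2,0,0],[0,0,0]]]'
python3 g.py .6115 -.0715 .046
```

```text
time: 22.7
position: [0.6114, -0.0716, 0.0464]
tool_rot: [0.708, 0.001, -0.707, 0.002]
ft_force: [-3.0, -0.3, 10.7]
grip_width: 0.0005
shift [ 0.4 -0.1 -0.1] turn [ 0.2 -0.1 -0. ] pos [ 0.6114 -0.0716  0.0464] w 0.5 F [-3.  -0.3 10.7] t 22.7
```

```bash
python3 -m inch '[[0,[1.5,0,0],[0,0,0]],[0,[1.5,0,0],[0,0,0]],[0,[-10,0,0],[0,0,0]],[40,[-30,0,0],[0,0,0]],[65,[-15,0,30],[0,0,0]],[65,[0,5,50],[0,0,0]],[65,[0,8,45],[0,0,0]],[65,[0,8,35],[0,0,0]],[65,[0,2,8],[0,0,0]],[65,[0,0,0],[0,0,0]]]'
python3 - <<'E'
from m import *
b=shot('side','b7.png'); fit('side',b,(.611,-.071,.04),.03,.036,BR,'stack');fit('side',b,(.444,-.095,.01),.03,.008,BR,'S')
E
python3 g.py .444 -.095 .03
```

```text
time: 23.95
position: [0.4435, -0.097, 0.1049]
tool_rot: [0.711, 0.0, -0.703, 0.003]
ft_force: [0.0, -0.0, -0.1]
grip_width: 0.061
side stack [223.1 227.2] [ 0.6137 -0.0697  0.036 ] area 287
side S [227.9 183. ] [ 0.4431 -0.0936  0.008 ] area 108
shift [74.8 -2.4  0.9] turn [ 0.3 -0.7 -0.3] pos [ 0.444  -0.097   0.1049] w 62.8 F [-0.2  0.8  0.2] t 24.0
```

```bash
python3 -m inch '[[65,[20,-2,1],[0,-0.7,-0.3]],[65,[25,0,0],[0,0,0]],[65,[20,0,0],[0,0,0]],[65,[12,0,0],[0,0,0]],[65,[0,0,0],[0,0,0]]]'
python3 g.py .444 -.095 .0035
```

```text
time: 24.62
position: [0.4544, -0.0974, 0.0259]
tool_rot: [0.712, 0.001, -0.702, 0.005]
ft_force: [0.3, 0.2, 0.3]
grip_width: 0.0652
shift [22.2 -2.6 10.7] turn [ 0.5 -0.8 -0.3] pos [ 0.4544 -0.0974  0.0259] w 65.2 F [0.3 0.2 0.3] t 24.625
```

```bash
python3 -m inch '[[65,[0,-2,7],[0.5,-0.8,0]],[65,[8,-0.6,4],[0,0,-0.3]],[65,[7,0,1],[0,0,0]],[65,[4,0,0],[0,0,0]],[65,[0,0,0],[0,0,0]]]'
python3 g.py .444 -.095 .0035
```

```text
time: 25.25
position: [0.4428, -0.0952, 0.0069]
tool_rot: [0.708, -0.001, -0.707, 0.0]
ft_force: [-0.1, -0.4, 0.4]
grip_width: 0.0652
shift [ 3.4 -0.2 -1.1] turn [-0.  -0.1 -0.1] pos [ 0.4428 -0.0952  0.0069] w 65.2 F [-0.1 -0.4  0.4] t 25.25
```

```bash
python3 -m inch '[[65,[3.5,0,-1],[0,0,0]],[65,[0.7,0,0],[0,0,0]],[65,[0,0,0],[0,0,0]],[20,[0,0,0],[0,0,0]],[20,[0,0,0],[0,0,0]],[20,[0,0,0],[0,0,0]],[20,[0,0,0],[0,0,0]],[20,[0,0,0],[0,0,0]],[20,[0,0,0],[0,0,0]],[20,[0,0,0],[0,0,0]]]' 30
python3 g.py .444 -.095 .0035
```

```text
time: 26.5
position: [0.4444, -0.0954, 0.0028]
tool_rot: [0.708, -0.001, -0.706, 0.001]
ft_force: [0.0, -0.1, -0.1]
grip_width: 0.0377
shift [-0.7 -0.4  0.4] turn [-0.  -0.1 -0.1] pos [ 0.4444 -0.0954  0.0028] w 37.7 F [ 0.  -0.1 -0.1] t 26.5
```

```bash
python3 -m inch '[[20,[-20,0,0],[0,0,0]],[20,[-35,0,0],[0,0,0]],[20,[-35,0,-5],[0,0,0]],[20,[-20,-5,-30],[0,0,0]],[20,[0,-10,-45],[0,0,0]],[20,[0,-8,-45],[0,0,0]],[20,[0,-2,-32],[0,0,0]],[20,[0,0,-5],[0,0,0]],[20,[0,0,0],[0,0,0]]]'
python3 g.py .6115 -.0715 .065
```

```text
time: 27.62
position: [0.6055, -0.0679, 0.1137]
tool_rot: [-0.705, -0.0, 0.709, 0.001]
ft_force: [-0.6, 0.2, -1.0]
grip_width: 0.0377
shift [48.7  3.7 -6.3] turn [-0.1  0.4  0.1] pos [ 0.6055 -0.0679  0.1137] w 37.7 F [-0.6  0.2 -1. ] t 27.625
```

```bash
python3 -m inch '[[20,[15,2,-3],[0,0.4,0]],[20,[20,1.5,-3],[0,0,0]],[20,[10,0,-2],[0,0,0]],[20,[5,0,0],[0,0,0]],[20,[0,0,0],[0,0,0]]]'
python3 g.py .6115 -.0715 .0488
```

```text
time: 28.25
position: [0.6085, -0.0715, 0.0582]
tool_rot: [-0.705, -0.0, 0.71, 0.003]
ft_force: [0.1, -0.1, -1.0]
grip_width: 0.0377
shift [ 9.4 -0.  -3.1] turn [-0.2  0.4  0.2] pos [ 0.6085 -0.0715  0.0582] w 37.7 F [ 0.1 -0.1 -1. ] t 28.25
```

```bash
python3 -m inch '[[20,[3,0,-3],[0,0.4,0.2]],[20,[3,0,0],[0,0,0]],[20,[1,0,0],[0,0,0]],[20,[0,0,0],[0,0,0]]]'
python3 g.py .6115 -.0715 .0488
```

```text
time: 28.75
position: [0.6127, -0.0716, 0.052]
tool_rot: [0.708, -0.001, -0.706, -0.001]
ft_force: [-0.4, 0.5, -0.8]
grip_width: 0.0376
shift [ 3.1 -0.1  1.2] turn [-0.2 -0.2 -0. ] pos [ 0.6127 -0.0716  0.052 ] w 37.6 F [-0.4  0.5 -0.8] t 28.75
```

```bash
python3 -m inch '[[20,[1.8,0,1],[0,0,0]],[20,[1.5,0,0],[0,0,0]],[20,[1.2,0,0],[0,0,0]]]'
python3 g.py .6115 -.0715 .0488
```

```text
time: 29.12
position: [0.6119, -0.0717, 0.0487]
tool_rot: [0.708, -0.001, -0.706, -0.001]
ft_force: [-2.6, 1.0, 11.3]
grip_width: 0.038
shift [-0.1 -0.2  0.4] turn [-0.2 -0.2 -0. ] pos [ 0.6119 -0.0717  0.0487] w 38.0 F [-2.6  1.  11.3] t 29.125
```

Contact. Release, rise, shut and check.

```bash
python3 -m inch '[[50,[-0.4,0,0],[0,0,0]],[52,[0,0,0],[0,0,0]],[52,[0,0,0],[0,0,0]],[52,[-15,0,0],[0,0,0]],[52,[-25,0,0],[0,0,0]],[0,[-5,0,0],[0,0,0]],[0,[0,0,0],[0,0,0]],[0,[0,0,0],[0,0,0]],[0,[0,0,0],[0,0,0]],[0,[0,0,0],[0,0,0]],[0,[0,0,0],[0,0,0]],[0,[0,0,0],[0,0,0]]]'
python3 g.py .6115 -.0715 .058
python3 - <<'E'
from m import *
b=shot('side','b8.png')
cv2.imwrite('pics/b8c.png',cv2.resize(b[180:260,170:280],(800,580),interpolation=2)[:,:,::-1])
for z in (.034,.046,.058): p=proj('side',(.6115,-.071,z));print(((p-[170,180])*7.27).round())
E
```

```text
time: 30.62
position: [0.6111, -0.0715, 0.0949]
tool_rot: [0.708, -0.001, -0.707, -0.001]
ft_force: [0.0, -0.3, -0.7]
grip_width: 0.0008
shift [36.9 -0.1 -0.4] turn [-0.2 -0.1 -0. ] pos [ 0.6111 -0.0715  0.0949] w 0.8 F [ 0.  -0.3 -0.7] t 30.625
[384. 341.]
[381. 323.]
[378. 304.]
```

View pics/b8c.png

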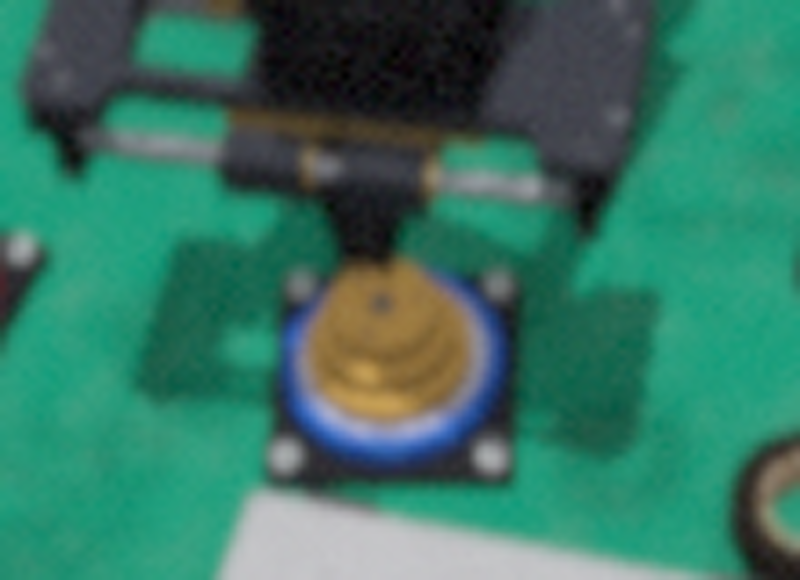

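The three discs are stacked concentrically (top bore at 381,303, expected 378,304). Pressing.

```bash
python3 -m inch '[[0,[15,0,0],[0,0,0]],[0,[12,0,0],[0,0,0]],[0,[6,0,0],[0,0,0]],[0,[3,0,0],[0,0,0]],[0,[2,0,0],[0,0,0]],[0,[2,0,0],[0,0,0]]]'
python3 g.py .6115 -.0715 .058
```

```text
time: 31.42
position: [0.6109, -0.0715, 0.0584]
tool_rot: [0.707, -0.001, -0.707, -0.001]
ft_force: [-4.2, 2.1, 12.5]
grip_width: 0.0009
shift [ 0.4 -0.  -0.6] turn [-0.1 -0.  -0. ] pos [ 0.6109 -0.0715  0.0584] w 0.9 F [-4.2  2.1 12.5] t 31.425
```

```bash
python3 -m inch '[[0,[1,0,0],[0,0,0]],[0,[1,0,0],[0,0,0]],[0,[-10,0,0],[0,0,0]],[30,[-30,0,0],[0,0,0]],[58,[-10,-20,10],[0,0,0]],[58,[0,-40,15],[0,0,0]],[58,[0,-45,20],[0,0,0]],[58,[0,-35,20],[0,0,0]],[58,[0,-12,10],[0,0,0]],[58,[0,0,0],[0,0,0]]]'
python3 - <<'E'
from m import *
print('dist TCP',get_obs()['position'])
for n,f in(('top','top0.png'),('side','side0.png')):
    im=cv2.imread('pics/'+f)[:,:,::-1]; c=proj(n,(.539,.084,.007)).round().astype(int)
    w=im[c[1]-14:c[1]+15,c[0]-14:c[0]+15].astype(int)
    # non-bench: bench green saturated; lens cell ring+glass = low saturation or dark
    g=w[:,:,1]-w[:,:,0]; m=((g<70)|(w.sum(2)<170)).astype(np.uint8)
    k,l,s,ce=cv2.connectedComponentsWithStats(m); i=l[14,14]
    if i==0: i=1+np.argmax(s[1:,4])
    ys,xs=np.where(l==i); h=cv2.convexHull(np.c_[xs,ys].astype(np.int32)); M=cv2.moments(h)
    p=(M['m10']/M['m00']+c[0]-14,M['m01']/M['m00']+c[1]-14); print(n,np.round(p,1),s[i],at(n,p,.008).round(4))
    for y in range(29): print(''.join('#' if l[y,x]==i else '.' for x in range(29)))
E
python3 g.py .5395 .0845 .05
```

```text
time: 32.67
position: [0.5293, 0.0891, 0.1082]
tool_rot: [-0.706, 0.0, 0.708, 0.001]
ft_force: [0.6, -0.3, -0.9]
grip_width: 0.0562
dist TCP [0.52927756 0.08907423 0.10820569]
top [214.4 176.9] [  8   7  14  15 162] [0.5386 0.083  0.008 ]
.............................
.............................
.............................
.............................
.............................
.............................
.............................
............#####............
...........########..........
.........###########.........
.........###########.........
........#############........
........#############........
........##############.......
........##############.......
........##############.......
........##############.......
.........############........
.........############........
..........##########.........
...........########..........
..............###............
.............................
.............................
.............................
.............................
.............................
.............................
.....................
[... 352 characters left out ...]
.#########..........
.........###########.........
.........###########.........
.........############........
.........############........
.........############........
.........############........
.........###########.........
..........#########..........
..........#########..........
.............####............
.............................
.............................
.............................
.............................
.............................
.............................
.............................
.............................
.............................
shift [ 58.2   4.6 -10.4] turn [-0.1  0.1  0. ] pos [0.5293 0.0891 0.1082] w 56.2 F [ 0.6 -0.3 -0.9] t 32.675
```

Lens at (0.538, 0.0845), and the two cameras agree.

```bash
python3 -m inch '[[58,[20,2,-5],[0,0,0]],[58,[25,2,-4],[0,0,0]],[58,[20,0,0],[0,0,0]],[58,[15,0,0],[0,0,0]],[58,[0,0,0],[0,0,0]]]' 15
python3 g.py .538 .0845 .004
```

```text
time: 33.3
position: [0.5444, 0.0801, 0.0261]
tool_rot: [0.709, -0.003, -0.705, -0.002]
ft_force: [-0.4, 0.1, 0.3]
grip_width: 0.058
shift [22.1 -4.4  6.6] turn [-0.4 -0.3 -0.1] pos [0.5444 0.0801 0.0261] w 58.0 F [-0.4  0.1  0.3] t 33.3
```

```bash
python3 -m inch '[[58,[3,-4,6],[-0.4,-0.3,0]],[58,[9,0,0],[0,0,0]],[58,[6,0,0],[0,0,0]],[58,[3,0,0],[0,0,0]],[58,[0,0,0],[0,0,0]]]'
python3 g.py .538 .0845 .004
```

```text
time: 33.92
position: [0.5396, 0.0841, 0.0053]
tool_rot: [0.708, -0.0, -0.706, 0.001]
ft_force: [0.7, -0.6, 0.2]
grip_width: 0.0583
shift [ 1.3 -0.4  1.6] turn [ 0.  -0.2 -0.1] pos [0.5396 0.0841 0.0053] w 58.3 F [ 0.7 -0.6  0.2] t 33.925
```

```bash
python3 -m inch '[[58,[1.5,-0.4,1.6],[0,0,0]],[58,[0.5,0,0],[0,0,0]],[58,[0,0,0],[0,0,0]],[15,[0,0,0],[0,0,0]],[15,[0,0,0],[0,0,0]],[15,[0,0,0],[0,0,0]],[15,[0,0,0],[0,0,0]],[15,[0,0,0],[0,0,0]],[15,[0,0,0],[0,0,0]],[15,[0,0,0],[0,0,0]]]' 15
python3 g.py .538 .0845 .004
```

```text
time: 35.17
position: [0.5384, 0.0845, 0.0037]
tool_rot: [0.709, -0.0, -0.705, 0.001]
ft_force: [-0.2, -0.3, -0.1]
grip_width: 0.0321
shift [-0.3  0.   0.4] turn [ 0.  -0.3 -0.1] pos [0.5384 0.0845 0.0037] w 32.1 F [-0.2 -0.3 -0.1] t 35.175
```

```bash
python3 -m inch '[[15,[-20,0,0],[0,0,0]],[15,[-35,0,0],[0,0,0]],[15,[-40,0,0],[0,0,0]],[15,[-15,20,-5],[0,0,0]],[15,[0,40,-15],[0,0,0]],[15,[0,45,-20],[0,0,0]],[15,[0,35,-20],[0,0,0]],[15,[0,10,-8],[0,0,0]],[15,[0,0,0],[0,0,0]]]'
python3 g.py .6115 -.0715 .075
python3 - <<'E'
from m import *
a=shot('side','b9.png'); cv2.imwrite('pics/b9c.png',cv2.resize(a[160:250,170:290],(800,600),interpolation=2)[:,:,::-1])
E
```

```text
time: 36.3
position: [0.606, -0.0679, 0.1171]
tool_rot: [0.708, 0.001, -0.706, 0.001]
ft_force: [0.5, 0.4, 0.5]
grip_width: 0.032
shift [42.1  3.5 -5.4] turn [ 0.2 -0.1 -0.1] pos [ 0.606  -0.0679  0.1171] w 32.0 F [0.5 0.4 0.5] t 36.3
```

View pics/b9c.png

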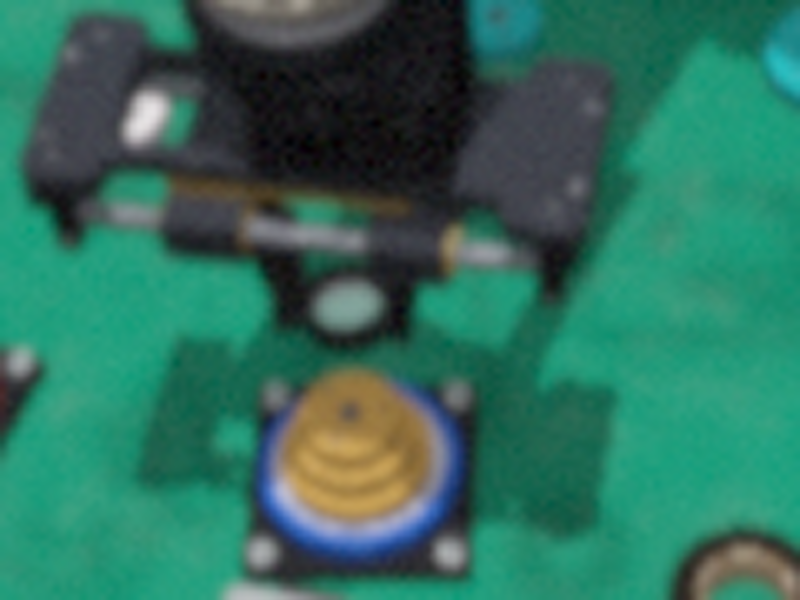

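The lens is held level at (348,305), with the intact stack below it (bore at 348,410). Lowering.

```bash
python3 -c "
from h import *
print(at('side',(222.2,205.75),.1265))"
python3 -m inch '[[15,[12,2,-3],[0,0,0]],[15,[15,1,-2],[0,0,0]],[15,[8,0,0],[0,0,0]],[15,[4,0,0],[0,0,0]],[15,[0,0,0],[0,0,0]]]'
python3 g.py .6115 -.0715 .0617
```

```text
[ 0.60969269 -0.06480441  0.1265    ]
time: 36.98
position: [0.6074, -0.0657, 0.0737]
tool_rot: [-0.705, -0.004, 0.709, -0.002]
ft_force: [0.5, 0.6, 0.2]
grip_width: 0.0318
shift [12.   5.8 -4.1] turn [0.5 0.3 0.1] pos [ 0.6074 -0.0657  0.0737] w 31.8 F [0.5 0.6 0.2] t 36.975
```

```bash
python3 -m inch '[[15,[3,5,-3],[0.5,0.3,0]],[15,[4,1,0],[0,0,0]],[15,[2,0,0],[0,0,0]],[15,[0,0,0],[0,0,0]]]'
python3 g.py .610 -.072 .0617
```

```text
time: 37.48
position: [0.6114, -0.0727, 0.0649]
tool_rot: [0.708, -0.0, -0.706, -0.001]
ft_force: [-1.1, -0.6, -0.0]
grip_width: 0.0322
shift [ 3.2 -0.6  1.4] turn [-0.1 -0.2  0.1] pos [ 0.6114 -0.0727  0.0649] w 32.2 F [-1.1 -0.6 -0. ] t 37.475
```

```bash
python3 -m inch '[[15,[1.7,-0.6,1.3],[0,0,0]],[15,[1.3,0,0],[0,0,0]],[15,[1.2,0,0],[0,0,0]]]'
python3 g.py .610 -.072 .0617
```

```text
time: 37.85
position: [0.6102, -0.072, 0.0616]
tool_rot: [0.708, -0.0, -0.706, -0.001]
ft_force: [-2.3, 0.8, 9.4]
grip_width: 0.0322
shift [-0.1 -0.   0.2] turn [-0.1 -0.2  0. ] pos [ 0.6102 -0.072   0.0616] w 32.2 F [-2.3  0.8  9.4] t 37.85
```

Contact at the expected height. Release, rise and pull back for a clear view.

```bash
python3 -m inch '[[46,[-0.4,0,0],[0,0,0]],[48,[0,0,0],[0,0,0]],[48,[0,0,0],[0,0,0]],[48,[-12,0,0],[0,0,0]],[48,[-30,0,0],[0,0,0]],[48,[-40,0,0],[0,0,0]],[48,[-30,0,30],[0,0,0]],[48,[0,0,50],[0,0,0]],[48,[0,0,50],[0,0,0]],[48,[0,0,30],[0,0,0]],[48,[0,0,0],[0,0,0]]]'
python3 - <<'E'
from m import *
b=shot('side','c.png');a=shot('top','d.png')
for z in (.034,.072): print(((proj('side',(.6115,-.071,z))-[170,170])*5).round(), ((proj('top',(.6095,-.0735,z))-[240,110])*5).round()+[400,0])
cv2.imwrite('pics/cd.png',np.hstack([cv2.resize(b[170:250,170:250],(400,400),interpolation=2),cv2.resize(a[110:190,240:320],(400,400),interpolation=2)])[:,:,::-1])
for k,z in (('white_large',.012),('white_small',.012),('tape_1',.019)):
    d=imaging.cut_out('side',k)[:1]
    for e in d: print(k,round(e['confidence'],2),at('side',e['box'][:2],z).round(3))
print(get_obs()['position'],get_obs()['ft_force'])
E
```

```text
time: 39.22
position: [0.448, -0.0724, 0.1817]
tool_rot: [0.711, -0.001, -0.703, 0.001]
ft_force: [0.4, 0.5, -1.0]
grip_width: 0.0481
[264. 285.] [600. 179.]
[258. 244.] [608. 153.]
white_large 0.72 [ 0.442 -0.223  0.012]
white_small 0.44 [0.452 0.141 0.012]
tape_1 0.74 [0.658 0.094 0.019]
[ 0.45188331 -0.07344496  0.18133651] [ 0.08799573  0.44848892 -0.48808565]
```

View pics/cd.png

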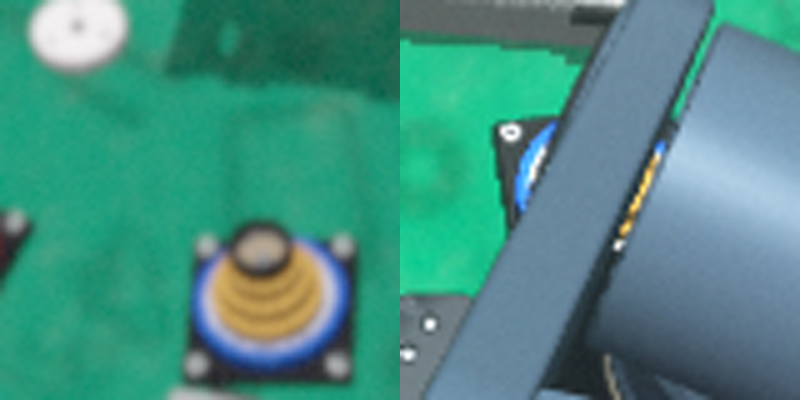

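The side view shows the lens flat on top at (262,247), expected (258,244), with all three discs below it. The top view is blocked by the arm. The gripper is clear, so I'm handing in.

```bash
python3 -m inch '[[48,[0,0,0],[0,0,0]],[48,[0,0,0],[0,0,0]],[48,[0,0,0],[0,0,0]]]'; python3 -c "
from rig import robot; print(robot.hand_in())"
```

```text
time: 39.85
position: [0.4538, -0.0737, 0.1809]
tool_rot: [0.713, -0.001, -0.701, 0.002]
ft_force: [-0.1, 0.3, -0.2]
grip_width: 0.0479
the job is handed in; nothing more can be done
None
```

The large, medium and small brass discs are stacked on the blue pedestal with the lens cell on top, and I handed the job in at about 40 s. After each disc was released I pressed it with shut fingers; the wrist force read about 15 N, 11 N and 12.5 N in turn.

**Last checks:** The side camera showed the stack concentric, with the lens within about 1–2 mm of where it should be and the gripper clear.

**What disagreed or was not confirmed:**
- The arm blocked the top camera, so the final stack was checked from the side only.
- The two cameras differ by about 3–5 mm on the pedestal axis, and I used the mean.
- The grip width read about 2 mm under each disc's diameter, but the discs were held normally.
- From the side, both white discs came out within about 1 cm of the start-up top-view estimates. The tape differed by about 19 mm, which I put down to the cameras: the gripper never came near it. I took no side-camera fix of these at the start to compare with.

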